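# Take the size spatula off its peg and lay it across the pot

### The job

Lift the red-handled wooden spatula up and off its peg on the sloping rack, leaving the other two tools hanging. Lay it flat across the mouth of the dark pot like a bridge, roughly over the middle, keeping hold of it until it is down on or only just above the rim. Let go and leave it resting there; do not shove the pot or knock the beaker beside it.

Things in the scene. Friction and masses are not known exactly. Their poses are not given: they have to be found in the camera images.
- spatula: Wooden spatula, 210 mm long, about 120 g. Origin: middle of its length and width, on its flat underside (all z 0). +x to the ring end, +y across, +z out of its upper face. Red handle: x -19 to 73 mm, 22 wide, 16 thick (z 0 to 16); pale blade: x -105 to -19, 50 wide, 7 thick. Balances within 10 mm of its origin. Hangs on one of the rack's three pegs (which varies), lying on the slope, ring uppermost.
- spatula_ring (a point): Centre of the spatula's steel hanging ring: x 86.5 mm from the spatula's origin, outer diameter 37, hole 22, 7 mm thick. About 185 mm above the table as it hangs round its peg.
- spatula_mid (a point): Middle of the spatula's length, on its underside (the body's origin).
- rack: Fixed dark wooden rack, 326 mm wide (y), 240 deep (x), sloping 40 degrees from horizontal, rising to its back (+x); its front (-x) faces the robot's right, more or less. Origin: centre of its footprint on the table. Two crossbars carry the tools' undersides; between them, behind the handles, it is open. Steel pegs 9 mm thick on the upper bar at y -95, 0, +95 mm: see point rack_peg.
- rack_peg (a point): Foot of the middle peg, on the slope, 185 mm above the table. The pegs stand 40 mm out, square to the slope (leaning 40 degrees from vertical towards the rack's front; tips 216 mm above the table). A tool comes off along its peg, up and to the front, by 45 mm or more.
- scraper: Steel scraper with a black handle, 210 mm long, blade 60 mm wide, hanging on another peg the same way. Origin: mid-length, on its underside, +x to its ring. Stays hanging.
- squeegee: Squeegee with a blue handle, 210 mm long, head 70 mm wide, hanging on the third peg the same way. Origin: mid-length, on its underside, +x to its ring. Stays hanging.
- pot: Empty round dark steel pot standing on the table, loose, 0.8 kg, 136 mm outside diameter, 75 mm high, wall 4 mm (mouth 128 mm across). Origin: centre of its underside, z up.
- pot_rim (a point): Centre of the pot's mouth, at rim height, 75 mm above the table.
- beaker: Clear plastic beaker, 52 mm across, 55 mm high, loose, to the right of the pot. Origin: centre of its underside.
Things that resemble listed ones, but are neither listed nor needed, are in the scene too. Of the things that look like the spatula, the larger one is meant.

How it is judged (in metres and radians):
On the way, in this order (a step that is already met when the one before it is completed fails the run):
1. the spatula is held by the fingers with its ring lifted off the peg, above 205 mm (height (world z) of spatula_ring above 0.205 m and contact force between the fingers and spatula above 0.3 N), for 0.1 s.
2. still held, it is brought level over the pot, its middle within 40 mm of the mouth's centre and its underside within 20 mm of the rim (contact force between the fingers and spatula above 0.3 N and horizontal distance between spatula_mid and pot_rim below 0.04 m and z of spatula_mid in the frame of pot_rim below 0.02 m and angle between spatula's own x axis and vertical between 1.37 and 1.77 rad), for 0.05 s.
At the end, for the whole second after the job is handed in: The spatula lies at rest on the pot's rim, flat within about 8 degrees (either face up, any direction), its middle within 40 mm of the centre of the mouth; the pot stands upright within 40 mm of where it was, and the scraper and the squeegee hang within 30 mm of where they were ((angle between spatula's own z axis and vertical below 0.15 rad or angle between spatula's own z axis and vertical above 2.99 rad) and horizontal distance between spatula_mid and pot_rim below 0.04 m and z of spatula_mid in the frame of pot_rim between -0.006 and 0.022 m and contact force between spatula and pot above 0.2 N and linear speed of spatula below 0.03 m/s and angular speed of spatula below 0.3 rad/s and distance of pot from where it was at the start of the episode below 0.04 m and angle between pot's own z axis and vertical below 0.1 rad and distance of each of scraper, squeegee from where it was at the start of the episode below 0.03 m); the robot touches nothing.
It fails at once if the pot is shoved more than 40 mm (distance of pot from where it was at the start of the episode above 0.04 m).
It fails at once if the scraper or the squeegee is shifted more than 30 mm (distance of any of scraper, squeegee from where it was at the start of the episode above 0.03 m).
It fails at once if the beaker is shifted more than 30 mm (distance of beaker from where it was at the start of the episode above 0.03 m).
It also fails if it takes over 45 s, if anything falls off the work surface, if the arm or the gripper's body presses on something with over 40 N, if the wrist force passes 120 N, or if a joint passes its speed limit or range.

### The arm

A 6-joint arm with a two-finger parallel gripper is mounted at the origin on the work surface. World frame = base frame: x ahead of the robot, y to its left, z up, the work surface at z = 0. Lengths are in mm, angles in rad, forces in N, time in s.
With the tool pointing down it reaches from about 275 to 975 mm from the base axis. Payload 8.4 kg.
Tool frame: the origin (TCP) lies on the centre line of the jaws, within the pads' length; the fingertips stand 19 mm ahead of it and the grasp point (between the pads) is the TCP (env.finger_overhang is the distance from the TCP to the fingertips, in mm); z points along the fingers, y is the line along which they close (so a half turn about z gives the same grasp; the last joint's range is limited). The gripper opens to 92 mm and grips with 3 to 60 N. Pads are 20 mm wide; open, the fingers measure 128 mm over their backs; the gripper's body (75 mm by 189 mm) begins 69 mm behind the grasp point.
Start: joints at [-1.224, 0.353, 1.633, -0, 1.155, -0.002], TCP at [213.605, -587.368, 233.583] pointing down, gripper open.
Joint ranges: [-2.63, 2.63], [-0.92, 2.1], [0.06, 2.66], [-1.3, 4.44], [0, 2.69], [-3.02, 3.02]. Speed limits (rad/s): [2.22, 2.22, 2.79, 3.14, 3.14, 3.14].

### API

Orientations are given as a 3x3 rotation matrix whose columns are the frame's x, y, z axes.
In Python, from plant import env gives the robot as it stands.
- The arm moves only by the shell command python3 -m crank 'ROWS' [FORCE]. ROWS is a JSON object of lists of equal length, an entry for each row: "linear": the shift along the world's x, y, z each as a share of 0.25 m, from -1 to 1, a list of three; "turn": the turn about the world's z as a share of 0.5 rad, from -1 to 1; "fingers": the finger opening in mm, from 0 to 91.9. In form: {"linear": [[dx, dy, dz], ...], "turn": [turn, ...], "fingers": [fingers, ...]}. A call has 1 to 8 rows; each row is the pose to reach, as a shift and turn from the pose commanded when the call began; what a row does not reach only later rows make up. A row lasts 1/8 s, in which the tool goes at most 62.5 mm and 10.7 degrees, less where a joint would pass 70% of its speed; a pose out of reach is approached as far as the arm can. A call with a number of a shift or a turn outside -1 to 1 is refused whole. A call with a gripper value outside its range is refused whole. The fingers move at their own pace and stop on an object; FORCE is the grip in N (left out, the last holds). Time passes only in rows, so rows that repeat a pose let the fingers close. It gives the time, the measured TCP pose, the force, the opening and the grip force at its end, in the units of the state.
- env.observe(): the state, without advancing time (a new reading comes with each control period).
- env.capture(name): name is "scene" or "top" or "wrist"; returns (picture, depth): 384x512x3 uint8, red, green, blue; 384x512 float32, mm along the optical axis (not along the pixel's ray), 0 where there is no reading.
- env.calibration(name): a dict with "fx", "fy", "cx", "cy" (pixels), "R" (3x3) and "t" (3): a world point X has camera coordinates R X + t; the wrist camera has in their place "tool_from_camera" (4x4, takes a point from camera to tool coordinates, whose origin is the TCP and whose axes are the flange's). Camera axes: x right, y down, z forward; pixel columns grow to the right and rows downward; lengths in mm; the calibration is good to about 2 mm. A picture is of the moment at which its call begins: read the wrist's pose just before it. calibration takes no time and is no camera call.
- env.close_job(): hands the job in; it is judged then, once.
The state is a dict: "clock": time; "qpos": joint angles; "qd": joint speeds; "joint_efforts": joint torques, N m; "tool_pos": TCP position; "tcp_rot": TCP orientation; "force": force on the tool from outside, world axes, zero at the start; "moment": the same for the moment, N m; "grip_width": finger opening in mm; "finger_force": force on a finger pad.
Only numpy, scipy, OpenCV 4.12 (cv2) and the standard library are available. Lean on these libraries where they do the work, as an engineer would, in place of code of your own. Each camera call takes 0.05 s, during which the arm holds its last target. There are 200 camera calls.

## Working session

There is one attempt and no reset: what is moved stays moved. The work goes in short steps, Python scripts to look and compute and a shell command to move; the robot and the scene stay as the last step left them, time stands still between calls to the robot, and variables do not carry over. Pictures are saved under pics/ and viewed, at most 10 in all, crops included, and the job is handed in when it is done.

```bash
ls; mkdir -p pics
python3 - <<'E'
from plant import env
import cv2,numpy as np
for n in("scene","top"):
    p,d=env.capture(n);cv2.imwrite(f"pics/{n}0.png",p[:,:,::-1]);np.savez(f"pics/{n}0.npz",p=p,d=d)
    c=env.calibration(n);R=np.array(c["R"]);print(n,c["fx"],c["cx"],-R.T@np.array(c["t"]),R[2])
print(env.observe())
E
```

```text
pics
scene 446.67514625716166 251.47679813752117 [1275.6499507   416.80315644 1067.73551432] [-0.58951781 -0.35522317 -0.7254552 ]
top 495.6575172737305 260.27646381165033 [ 381.0898713   -33.50223104 1557.81193005] [ 0.10062153 -0.01929052 -0.99473775]
{'clock': 0.1, 'qpos': array([-1.22441684e+00,  3.53571064e-01,  1.63409187e+00, -6.74416005e-06,
        1.15518990e+00, -2.40492071e-03]), 'qd': array([ 0.00014183, -0.00014908, -0.00115538,  0.00229626,  0.00019428,
        0.00028572]), 'joint_efforts': array([ 1.26535666e-03, -5.94904947e+01, -3.34924471e+01,  6.99710450e-02,
        1.83738425e-02, -4.21452535e-05]), 'tool_pos': array([ 213.44313272, -586.95617172,  232.9298994 ]), 'tcp_rot': array([[ 9.39787911e-01,  3.41757946e-01, -4.33628656e-04],
       [ 3.41758221e-01, -9.39787167e-01,  1.18324299e-03],
       [-3.13595080e-06, -1.26019362e-03, -9.99999206e-01]]), 'force': array([ 0.217927  , -0.22492567,  0.48732016]), 'moment': array([-0.01536984,  0.05635938, -0.00383838]), 'finger_force': 0.0, 'grip_width': 91.97991100900956}
```

View pics/scene0.png

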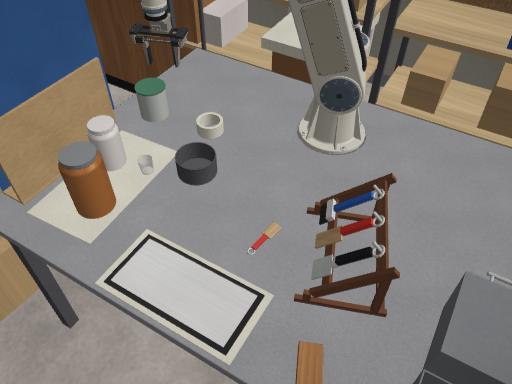

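View pics/top0.png

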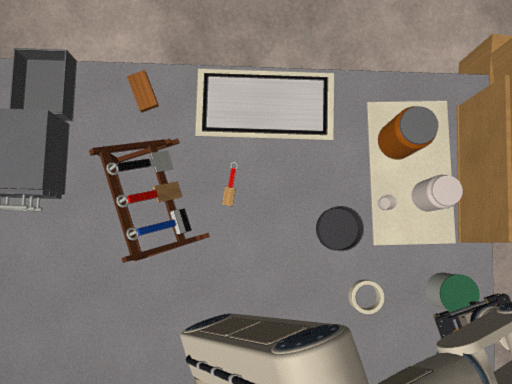

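The scene shows three hanging tools. Candidates for the spatula:
- Red handle with a pale blade on the rack's middle peg: scene (350,228), top (150,195).
- Smaller red-handled one lying on the table: scene (265,238), top (231,185).

The larger one, on the rack, is meant. The dark pot is at top (340,228); the cream dish at (367,297) is not it. The beaker is at top (387,202).

```bash
cat > h.py <<'E'
from plant import env
import cv2,numpy as np
def cloud(n,d):
    c=env.calibration(n);v,u=np.mgrid[:384,:512]
    P=np.dstack([(u-c["cx"])/c["fx"]*d,(v-c["cy"])/c["fy"]*d,d]).reshape(-1,3)
    return ((P-np.array(c["t"]))@np.array(c["R"])).reshape(384,512,3)
def hsv(p): return cv2.cvtColor(np.ascontiguousarray(p),cv2.COLOR_RGB2HSV)
def red(p):
    h=hsv(p);return (((h[...,0]<6)|(h[...,0]>172))&(h[...,1]>190)&(h[...,2]>90)).astype(np.uint8)
def blobs(m,mn=15):
    k,l,s,c=cv2.connectedComponentsWithStats(m)
    return [(l==i,s[i],c[i]) for i in range(1,k) if s[i,4]>=mn]
E
python3 - <<'E'
from h import *
np.set_printoptions(precision=1,suppress=True)
from scipy.optimize import least_squares
for n in("scene","top"):
    z=np.load(f"pics/{n}0.npz");p,d=z["p"],z["d"];X=cloud(n,d)
    print(n,"table z",X[300,250] if n=="top" else X[200,240])
    for m,s,c in blobs(red(p)):
        Q=X[m&(d>0)];med=np.median(Q,0);Q=Q[np.linalg.norm(Q-med,axis=1)<80]
        w=np.linalg.svd(Q-Q.mean(0),full_matrices=0)[2][0]
        t=(Q-Q.mean(0))@w
        print("red",c,s[4],Q.mean(0),"axis",w,np.degrees(np.arcsin(w[2])),"len",np.ptp(t),"ctr",Q.mean(0)+w*(t.max()+t.min())/2)
    h=hsv(p);sel=(X[...,2]>66)&(X[...,2]<84)&(d>0)
    box=(slice(140,190),slice(165,225)) if n=="scene" else (slice(195,260),slice(305,375))
    Q=X[box][sel[box]]
    f=least_squares(lambda a:np.hypot(Q[:,0]-a[0],Q[:,1]-a[1])-a[2],[*Q[:,:2].mean(0),66],loss="soft_l1",f_scale=2)
    print("pot",f.x,len(Q),np.median(Q[:,2]),np.abs(f.fun).mean())
p=np.load("pics/top0.npz")["p"][140:270,80:230]
cv2.imwrite("pics/crop.png",cv2.resize(p[:,:,::-1],None,fx=5,fy=4.6,interpolation=2)[:600])
E
```

```text
scene table z [ 467.6 -113.3    0.4]
red [356.4 226. ] 265 [507.  272.8 156. ] axis [ 0.3 -0.7 -0.6] -39.834850928915216 len 90.58065415260748 ctr [507.5 271.2 154.7]
pot [ 433.1 -307.8   65.6] 273 73.01956584852903 1.6785583539480355
top table z [203.8 -40.5   3.5]
red [231.4 177.1] 68 [583.   28.6  11.3] axis [-1.   0.1 -0. ] -1.2229160815443287 len 57.03564041207837 ctr [582.5  28.7  11.3]
red [142.  196.1] 207 [502.9 272.4 157.8] axis [-0.3  0.7  0.6] 38.65944366736109 len 92.9389003315082 ctr [503.5 270.9 156.5]
pot [ 430.1 -306.6   65.6] 227 74.34398463794875 1.1753451501428476
```

View pics/crop.png

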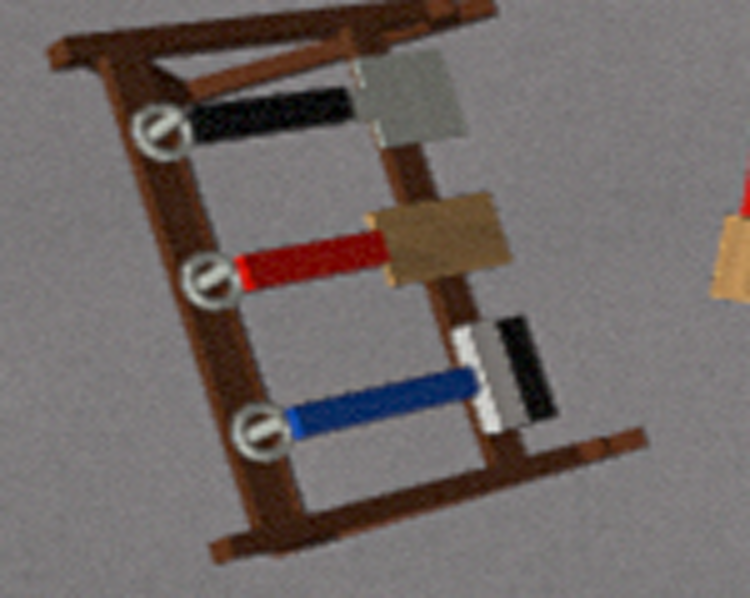

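The crop confirms it: the larger red-handled spatula hangs on the middle peg, ring at crop (212,280) and blade at (440,240). The black scraper is above it and the blue squeegee below. Next I need the exact azimuth and the move sizes.

Run:
```python
from h import *
np.set_printoptions(precision=3,suppress=True)
az=[]
for n in("scene","top"):
    z=np.load(f"pics/{n}0.npz");p,d=z["p"],z["d"];X=cloud(n,d);h=hsv(p)
    for nm,mm in(("red",red(p)),("blue",((abs(h[...,0].astype(int)-113)<9)&(h[...,1]>180)&(h[...,2]>60)).astype(np.uint8))):
        for m,s,c in blobs(mm,100):
            Q=X[m&(d>0)];Q=Q[(Q[:,2]>100)&(Q[:,2]<215)&(Q[:,1]>100)&(Q[:,1]<450)]
            if len(Q)<50: continue
            w=np.linalg.svd(Q-Q.mean(0),full_matrices=0)[2][0];w*=np.sign(w[2])
            print(n,nm,Q.mean(0),w,np.degrees(np.arctan2(w[1],w[0])))
    # blade centre: tan, high saturation, on rack
    tan=((h[...,0]>8)&(h[...,0]<24)&(h[...,1]>90)&(h[...,2]>100)).astype(np.uint8)
    for m,s,c in blobs(tan,60):
        Q=X[m&(d>0)];Q=Q[(abs(Q[:,0]-480)<60)&(abs(Q[:,1]-190)<70)&(Q[:,2]>40)]
        if len(Q)>40: print(n,"blade",c,np.median(Q,0),len(Q))
    g=(h[...,1]<60)&(h[...,2]>90)&(d>0)&(X[...,2]>165)&(X[...,2]<225)&(abs(X[...,0]-520)<170)&(abs(X[...,1]-330)<90)
    for m,s,c in blobs(g.astype(np.uint8),8): print(n,"ring",c,X[m].mean(0),s[4])
```

```text
scene red [506.976 272.801 156.046] [-0.256  0.724  0.641] 109.47701541241472
scene blue [421.674 230.509 146.897] [-0.262  0.722  0.64 ] 109.91206081524304
scene blade [333.518 232.506] [521.016 211.122  93.39 ] 304
scene ring [378.078 192.816] [401.012 285.771 192.915] 103
scene ring [378.171 219.333] [489.184 318.048 193.073] 111
scene ring [377.913 249.378] [579.076 349.985 193.492] 127
top red [502.922 272.435 157.777] [-0.261  0.736  0.625] 109.56161552791549
top blue [417.04  231.663 150.076] [-0.26   0.725  0.637] 109.74532217151956
top blade [168.22  189.631] [523.296 213.814  93.606] 153
top ring [111.742 168.237] [574.587 352.111 193.033] 97
top ring [121.52  200.633] [485.576 320.345 193.506] 98
top ring [131.737 233.566] [396.272 287.883 193.289] 99
```

```bash
python3 -m crank '{"linear":[[0,0,0.25],[0,0,0.5],[0.15,0.2,0.6],[0.3,0.4,0.6],[0.45,0.6,0.6],[0.6,0.8,0.6],[0.7,1,0.6],[0.7,1,0.6]],"turn":[0,0.2,0.5,0.8,1,1,1,1],"fingers":[60,60,60,60,60,60,60,60]}' 25
python3 -m crank '{"linear":[[0.1,0.25,0],[0.2,0.5,0],[0.3,0.75,0],[0.4,1,0],[0.4,1,0]],"turn":[0.3,0.6,1,1,1],"fingers":[60,60,60,60,60]}'
python3 -m crank '{"linear":[[0,0.25,0],[0,0.5,0],[0,0.75,0],[0,1,0],[0,1,0]],"turn":[0.3,0.6,1,1,1],"fingers":[60,60,60,60,60]}'
```

```text
clock: 1.1
tool_pos: [390.0, -334.1, 383.5]
tcp_rot: [[0.657, 0.754, 0.0], [0.754, -0.657, 0.001], [0.001, -0.0, -1.0]]
force: [-0.1, 0.4, -0.3]
grip_width: 59.9
finger_force: 0.0
clock: 1.72
tool_pos: [489.3, -85.4, 383.3]
tcp_rot: [[0.218, 0.976, -0.0], [0.976, -0.218, 0.0], [0.0, -0.0, -1.0]]
force: [0.2, -0.6, 0.2]
grip_width: 60.2
finger_force: 0.0
clock: 2.35
tool_pos: [488.5, 165.5, 383.1]
tcp_rot: [[-0.279, 0.96, -0.001], [0.96, 0.279, 0.0], [0.001, -0.001, -1.0]]
force: [0.7, -0.8, -0.1]
grip_width: 60.0
finger_force: 0.0
```

```bash
python3 -m crank '{"linear":[[0.03,0.2,0],[0.066,0.422,0],[0.066,0.422,-0.2],[0.066,0.422,-0.33],[0.066,0.422,-0.33],[0.066,0.422,-0.33]],"turn":[0.12,0.12,0.12,0.12,0.12,0.12],"fingers":[50,50,50,50,50,50]}'
python3 - <<'E'
from h import *
o=env.observe();p,d=env.capture("wrist");cv2.imwrite("pics/w0.png",p[:,:,::-1])
c=env.calibration("wrist");T=np.array(c["tool_from_camera"]);v,u=np.mgrid[:384,:512]
P=np.dstack([(u-c["cx"])/c["fx"]*d,(v-c["cy"])/c["fy"]*d,d])
R=np.array(o["tcp_rot"]);np.set_printoptions(precision=2,suppress=True);print(o["tool_pos"],T)
for m,s,cc in blobs(red(p),80):
    Q=P[m&(d>0)]@T[:3,:3].T+T[:3,3];Q=Q@R.T+o["tool_pos"]
    w=np.linalg.svd(Q-Q.mean(0),full_matrices=0)[2][0];w*=np.sign(w[2]);t=(Q-Q.mean(0))@w
    print(cc,s,Q.mean(0),w,np.degrees(np.arctan2(w[1],w[0])),np.ptp(t),Q.mean(0)+w*(t.max()+t.min())/2)
E
```

```text
clock: 3.1
tool_pos: [506.2, 267.4, 302.5]
tcp_rot: [[-0.33, 0.944, 0.001], [0.944, 0.33, 0.0], [-0.0, 0.001, -1.0]]
force: [0.6, 0.0, 0.8]
grip_width: 50.0
finger_force: 0.0
[506.2  267.4  302.46] [[   0.     -0.96   -0.29   82.59]
 [   1.      0.     -0.      0.19]
 [   0.     -0.29    0.96 -150.18]
 [   0.      0.      0.      1.  ]]
[254.92 177.42] [244 150  21  52 447] [504.39 272.15 155.63] [-0.29  0.71  0.64] 112.05772063400401 87.36360668047561 [504.65 271.52 155.05]
```

View pics/w0.png

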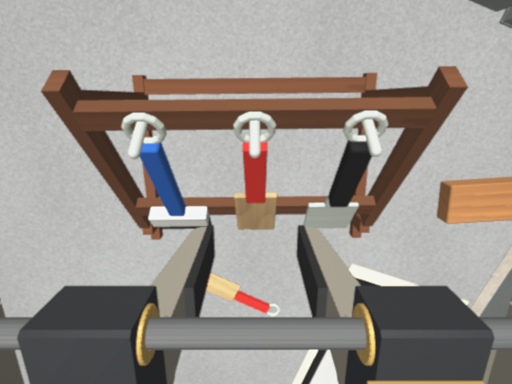

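The wrist view shows the red handle at (255,170), centred between the fingers. The neighbouring tools, at (165,180) and (355,160), are clear of them. All three views agree on the handle centre, about (505,271,156), so I'm going down.

```bash
python3 -m crank '{"linear":[[-0.007,0.016,-0.12],[-0.007,0.016,-0.24],[-0.007,0.016,-0.36],[-0.007,0.016,-0.46],[-0.007,0.016,-0.53],[-0.007,0.016,-0.58],[-0.007,0.016,-0.58],[-0.007,0.016,-0.58]],"turn":[0,0,0,0,0,0,0,0],"fingers":[50,50,50,50,50,50,50,50]}'
```

```text
clock: 4.15
tool_pos: [503.9, 272.4, 156.9]
tcp_rot: [[-0.332, 0.943, 0.001], [0.943, 0.332, 0.001], [0.0, 0.001, -1.0]]
force: [0.9, -0.1, 0.2]
grip_width: 50.4
finger_force: 0.0
```

```bash
python3 -m crank '{"linear":[[0,0,0],[0,0,0],[0,0,0],[0,0,0],[0,0,0],[0,0,0]],"turn":[0,0,0,0,0,0],"fingers":[35,25,15,10,10,10]}' 30
```

```text
clock: 4.9
tool_pos: [503.5, 272.2, 156.3]
tcp_rot: [[-0.332, 0.943, 0.0], [0.943, 0.332, 0.0], [0.0, 0.0, -1.0]]
force: [0.6, -0.8, 3.7]
grip_width: 21.7
finger_force: 30.0
```

```bash
python3 -m crank '{"linear":[[0.009,-0.024,0.031],[0.017,-0.048,0.061],[0.026,-0.073,0.092],[0.035,-0.097,0.123],[0.052,-0.145,0.184],[0.07,-0.2,0.28],[0.07,-0.2,0.4],[0.07,-0.2,0.4]],"turn":[0,0,0,0,0,0,0,0],"fingers":[10,10,10,10,10,10,10,10]}'
python3 - <<'E'
from h import *
p,d=env.capture("scene");cv2.imwrite("pics/s1.png",p[:,:,::-1])
E
```

```text
clock: 5.9
tool_pos: [522.5, 221.9, 258.9]
tcp_rot: [[-0.331, 0.944, 0.005], [0.944, 0.331, 0.002], [0.0, 0.005, -1.0]]
force: [-0.0, -0.4, -1.1]
grip_width: 21.6
finger_force: 30.0
```

View pics/s1.png

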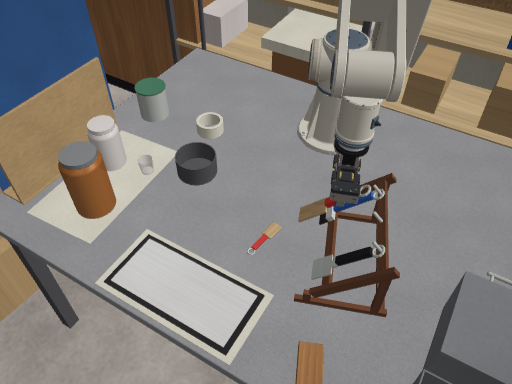

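The spatula is off the peg and held at about 40°; the scraper and squeegee still hang at (355,255) and (355,200). The grip can't tilt, so I'll level the spatula by pressing the blade tip against clear table, letting it pivot in the pads.

```bash
python3 -m crank '{"linear":[[-0.08,-0.2,0],[-0.16,-0.4,0],[-0.25,-0.6,0],[-0.33,-0.8,0],[-0.41,-0.97,0],[-0.41,-0.97,-0.2],[-0.41,-0.97,-0.4],[-0.41,-0.97,-0.5]],"turn":[0,0,0,0,0,0,0,0],"fingers":[10,10,10,10,10,10,10,10]}'
python3 -m crank '{"linear":[[0,0,-0.06],[0,0,-0.12],[0,0,-0.17],[0,0,-0.22],[0,0,-0.27],[0,0,-0.27]],"turn":[0,0,0,0,0,0],"fingers":[10,10,10,10,10,10]}' 15
```

```text
clock: 6.95
tool_pos: [415.8, -20.6, 128.0]
tcp_rot: [[-0.331, 0.943, -0.005], [0.944, 0.331, 0.0], [0.002, -0.004, -1.0]]
force: [0.6, 0.3, -2.2]
grip_width: 21.6
finger_force: 30.0
clock: 7.7
tool_pos: [417.9, -20.4, 62.7]
tcp_rot: [[-0.332, 0.943, -0.001], [0.943, 0.332, -0.0], [0.0, -0.001, -1.0]]
force: [0.1, 0.0, -0.5]
grip_width: 21.7
finger_force: 15.0
```

```bash
python3 -m crank '{"linear":[[0,0,-0.04],[0,0,-0.08],[0,0,-0.12],[0,0,-0.15],[0,0,-0.15]],"turn":[0,0,0,0,0],"fingers":[10,10,10,10,10]}'
python3 - <<'E'
from h import *
p,d=env.capture("scene");cv2.imwrite("pics/s2.png",cv2.resize(p[140:290,160:360,::-1],None,fx=4,fy=4))
np.set_printoptions(precision=2,suppress=True)
X=cloud("scene",d);h=hsv(p)
tan=((h[...,0]>8)&(h[...,0]<24)&(h[...,1]>80)&(h[...,2]>90)).astype(np.uint8)
for nm,mm in(("red",red(p)),("tan",tan)):
  for m,s,c in blobs(mm,20):
    Q=X[m&(d>0)];Q=Q[(abs(Q[:,0]-430)<110)&(abs(Q[:,1]+50)<130)]
    if len(Q)>15:print(nm,c,len(Q),Q.mean(0),Q.min(0),Q.max(0))
E
```

```text
clock: 8.32
tool_pos: [418.1, -20.4, 25.5]
tcp_rot: [[-0.332, 0.943, -0.001], [0.943, 0.332, -0.0], [0.0, -0.001, -1.0]]
force: [0.2, 0.0, -0.5]
grip_width: 21.7
finger_force: 15.0
tan [245.7  195.53] 275 [ 449.17 -103.13   10.27] [ 414.04 -146.39    3.43] [480.99 -56.9   17.62]
tan [271.64 229.86] 123 [519.34  35.78   4.83] [496.17  18.32  -0.4 ] [539.86  53.12   8.97]
```

View pics/s2.png

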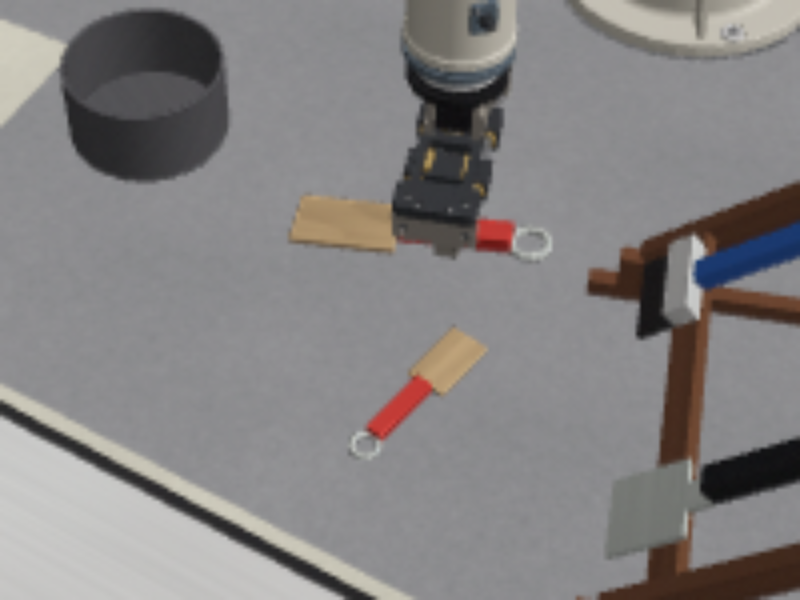

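The spatula now lies level in the grip: blade at crop (345,222), ring at (530,242). The blade centre is 88 mm from the TCP, so the grip sits at about x = +26 mm. I'll firm the grip, raise it and carry it to the pot.

```bash
python3 -m crank '{"linear":[[0,0,0],[0,0,0],[0,0,0.1],[0,0,0.25],[0,0,0.4],[0,0,0.5],[0,-0.1,0.5],[0,-0.2,0.5]],"turn":[0,0,0,0,0,0,0,0],"fingers":[10,10,10,10,10,10,10,10]}' 35
python3 -m crank '{"linear":[[0,-0.15,0],[0,-0.3,0],[0.02,-0.45,0],[0.02,-0.6,0],[0.02,-0.75,0],[0.02,-0.85,0],[0.02,-0.85,0]],"turn":[0,0,0,0,0,0,0],"fingers":[10,10,10,10,10,10,10]}'
python3 - <<'E'
from h import *
np.set_printoptions(precision=2,suppress=True)
p,d=env.capture("scene");cv2.imwrite("pics/s3.png",cv2.resize(p[80:230,120:320,::-1],None,fx=4,fy=4))
X=cloud("scene",d);h=hsv(p)
tan=((h[...,0]>8)&(h[...,0]<24)&(h[...,1]>80)&(h[...,2]>90)).astype(np.uint8)
for nm,mm in(("red",red(p)),("tan",tan)):
  for m,s,c in blobs(mm,15):
    Q=X[m&(d>0)];Q=Q[(abs(Q[:,0]-440)<130)&(abs(Q[:,1]+310)<150)&(Q[:,2]>90)&(Q[:,2]<190)]
    if len(Q)>10:
        w=np.linalg.lstsq(np.c_[Q[:,:2]-Q[:,:2].mean(0),np.ones(len(Q))],Q[:,2],rcond=None)[0]
        print(nm,c,len(Q),Q.mean(0),Q.min(0),Q.max(0),"slope",w)
print(env.observe()["tool_pos"])
E
```

```text
clock: 9.38
tool_pos: [418.6, -70.8, 151.8]
tcp_rot: [[-0.332, 0.943, 0.002], [0.943, 0.332, -0.0], [-0.001, 0.001, -1.0]]
force: [0.1, 0.1, -0.6]
grip_width: 21.9
finger_force: 35.0
clock: 10.25
tool_pos: [423.2, -284.1, 151.2]
tcp_rot: [[-0.33, 0.944, 0.0], [0.944, 0.33, -0.0], [-0.0, 0.0, -1.0]]
force: [-0.1, 0.5, -0.2]
grip_width: 21.9
finger_force: 35.0
red [191.   141.29] 21 [ 442.53 -309.4   143.2 ] [ 436.72 -319.57  137.58] [ 447.8  -299.75  150.31] slope [  0.49   0.14 143.2 ]
red [208.03 142.94] 35 [ 423.82 -256.4   145.9 ] [ 415.92 -273.56  137.34] [ 431.65 -238.86  152.92] slope [  0.2    0.21 145.9 ]
tan [174.16 139.71] 231 [ 457.71 -366.36  136.05] [ 431.55 -408.64  129.23] [ 490.66 -317.8   141.66] slope [ -0.01   0.06 136.05]
[ 423.   -282.96  151.  ]
```

View pics/s3.png

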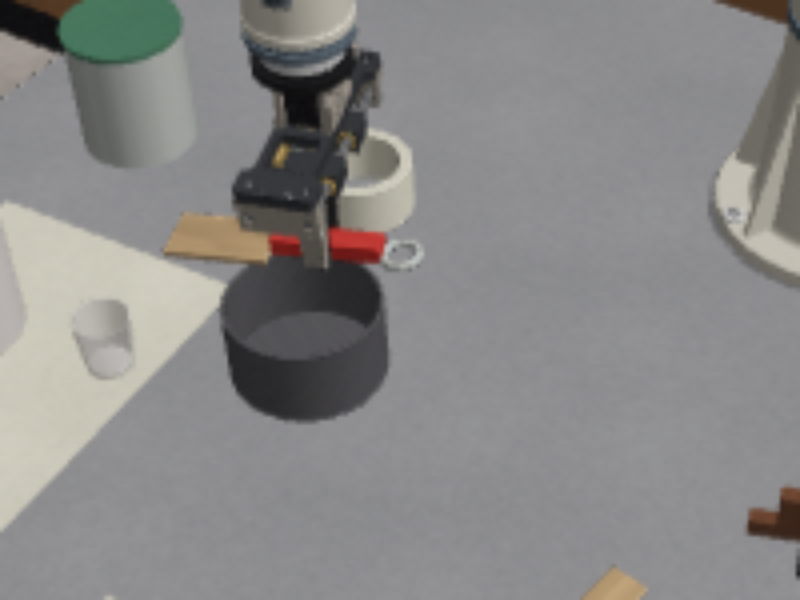

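Level over the pot, with about 3.5° of blade droop. The blade is at crop (220,238), the pot rim centre at (305,305), and the beaker is clear at (103,340). Lowering gently.

```bash
python3 -m crank '{"linear":[[-0.01,0,-0.08],[-0.01,0,-0.16],[-0.01,0,-0.19],[-0.01,0,-0.205],[-0.01,0,-0.22],[-0.01,0,-0.228],[-0.01,0,-0.228],[-0.01,0,-0.228]],"turn":[0,0,0,0,0,0,0,0],"fingers":[10,10,10,10,10,10,10,10]}' 20
```

```text
clock: 11.3
tool_pos: [421.1, -283.0, 94.4]
tcp_rot: [[-0.332, 0.943, 0.001], [0.943, 0.332, -0.0], [-0.0, 0.0, -1.0]]
force: [0.7, -0.1, 1.1]
grip_width: 21.6
finger_force: 20.0
```

```bash
python3 -m crank '{"linear":[[0,0,-0.004],[0,0,-0.008],[0,0,-0.012],[0,0,-0.012],[0,0,-0.012]],"turn":[0,0,0,0,0],"fingers":[10,10,10,10,10]}' 8
python3 - <<'E'
from h import *
np.set_printoptions(precision=2,suppress=True)
p,d=env.capture("scene");cv2.imwrite("pics/s4.png",cv2.resize(p[80:230,120:320,::-1],None,fx=4,fy=4))
X=cloud("scene",d);h=hsv(p)
tan=((h[...,0]>8)&(h[...,0]<24)&(h[...,1]>80)&(h[...,2]>90)).astype(np.uint8)
for m,s,c in blobs(tan,15):
    Q=X[m&(d>0)];Q=Q[(abs(Q[:,0]-440)<130)&(abs(Q[:,1]+310)<150)&(Q[:,2]>60)&(Q[:,2]<190)]
    if len(Q)>10:
        w=np.linalg.lstsq(np.c_[Q[:,:2]-Q[:,:2].mean(0),np.ones(len(Q))],Q[:,2],rcond=None)[0]
        print(c,len(Q),Q.mean(0),Q.min(0),Q.max(0),"slope",w,"mid",Q.mean(0)[:2]+62*np.array([-.335,.942]))
E
```

```text
clock: 11.92
tool_pos: [421.0, -283.2, 91.7]
tcp_rot: [[-0.332, 0.943, 0.0], [0.943, 0.332, -0.001], [-0.001, 0.0, -1.0]]
force: [-2.5, 1.1, 8.5]
grip_width: 21.8
finger_force: 8.0
[176.23 151.84] 211 [ 456.54 -366.9    82.89] [ 424.88 -406.82   76.15] [ 485.7  -317.66   88.89] slope [-0.   -0.   82.89] mid [ 435.77 -308.5 ]
```

View pics/s4.png

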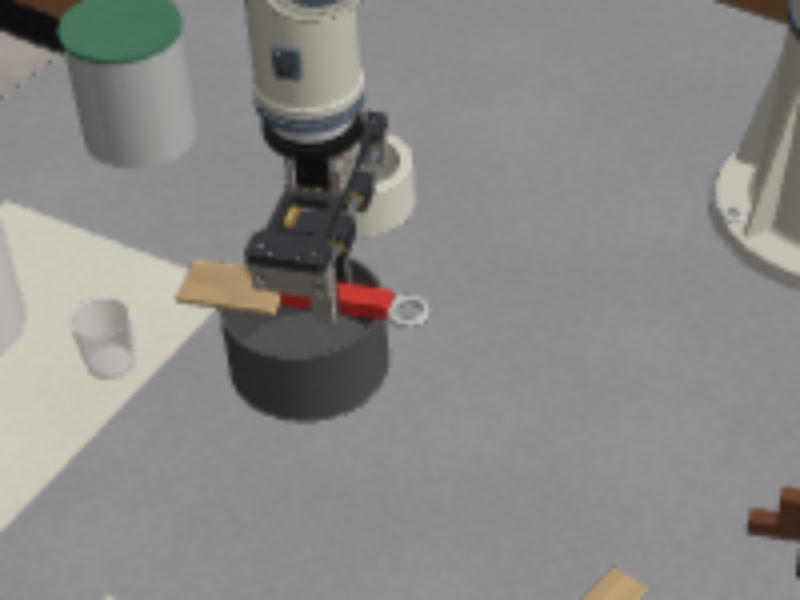

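Down flat: the blade top is at 82.9 mm (rim 75 + 7), slope 0, and the middle is about 5 mm from the pot centre. Releasing.

```bash
python3 -m crank '{"linear":[[0,0,0],[0,0,0],[0,0,0],[0,0,0.03],[0,0,0.1],[0,0,0.25],[0,0,0.5],[0,0,0.7]],"turn":[0,0,0,0,0,0,0,0],"fingers":[27,35,45,45,45,45,45,45]}'
python3 -m crank '{"linear":[[0,0,0],[0,0,0],[0,0,0],[0,0,0]],"turn":[0,0,0,0],"fingers":[45,45,45,45]}'
python3 - <<'E'
from h import *
p,d=env.capture("scene");cv2.imwrite("pics/s5.png",cv2.resize(p[80:280,120:400,::-1],None,fx=2.8,fy=2.8))
E
```

```text
clock: 12.98
tool_pos: [420.9, -282.9, 268.9]
tcp_rot: [[-0.332, 0.943, 0.001], [0.943, 0.332, -0.001], [-0.001, 0.001, -1.0]]
force: [0.6, -0.4, 0.1]
grip_width: 45.1
finger_force: 0.0
clock: 13.48
tool_pos: [420.3, -282.5, 264.9]
tcp_rot: [[-0.332, 0.943, -0.002], [0.943, 0.332, 0.001], [0.002, -0.001, -1.0]]
force: [0.3, -0.7, 0.3]
grip_width: 44.8
finger_force: 0.0
```

View pics/s5.png

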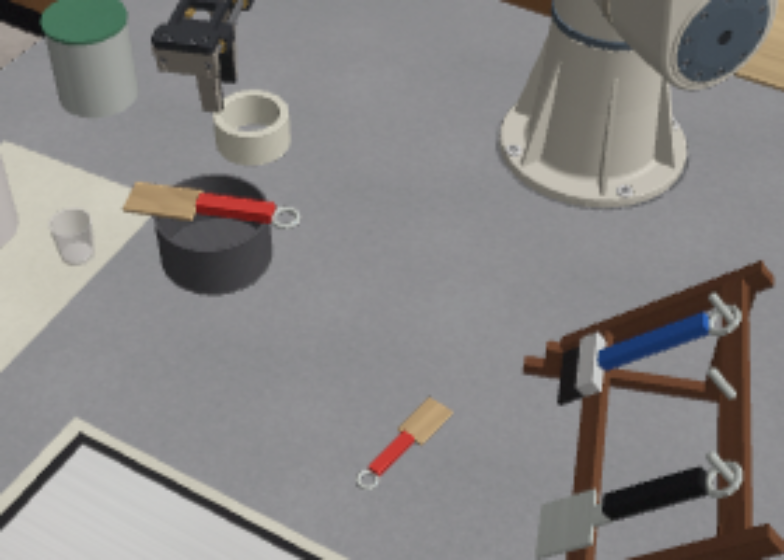

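The spatula bridges the pot at crop (210,205), and the scraper, squeegee and beaker look undisturbed. One numeric check before handing in.

```bash
python3 - <<'E'
from h import *
np.set_printoptions(precision=2,suppress=True)
for n in("scene","top"):
    p,d=env.capture(n);X=cloud(n,d)
    for m,s,c in blobs(red(p),60):
        Q=X[m&(d>0)];Q=Q[(abs(Q[:,0]-430)<100)&(abs(Q[:,1]+300)<100)&(Q[:,2]>60)]
        if len(Q)>20:
            w=np.linalg.svd(Q-Q.mean(0),full_matrices=0)[2][0];w*=np.sign(w[1]);print(n,Q.mean(0),w,"mid",Q.mean(0)-27*w)
E
sed -i '' /dev/null; python3 -c "
from plant import env
print(env.close_job())"
```

```text
scene [ 429.81 -280.06   85.44] [-0.36  0.93 -0.03] mid [ 439.5  -305.25   86.16]
top [ 413.23 -260.41   90.8 ] [-0.43  0.9   0.04] mid [ 424.93 -284.73   89.79]
the job is handed in; nothing more can be done
Nonesed: couldn't edit /dev/null: not a regular file
```

The spatula is off its peg and lying flat across the pot, and I've handed the job in (no verdict was returned). Before release its middle measured about 5 mm from the pot's centre; a rough check afterwards gave 8 mm from one camera and 23 mm from the top view. In the last picture the scraper and squeegee still hang, and the pot and beaker look unmoved.

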